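# Warm up the slide plate: thermostat four clicks up, then heater on

## Task

The slide-drying hotplate is set too cool for the next batch. With a fingertip against its bar, push the thermostat dial (black bar on a grey skirt) round clockwise by exactly four clicks from where it stands, then press the far end of the red rocker switch down so that the heater is on. Do not pinch the dial, do not shove or lift the hotplate, and leave the slides, moulds and forceps where they lie.

Things in the scene. Friction and masses are not known exactly. Their poses are not given: they have to be found in the camera images.
- hotplate: Off-white bench hotplate, 250 (x) x 220 (y) x 68 mm, 3.6 kg, loose on rubber feet. Origin at the centre of its underside; x from its front (control side, towards the robot) to its back, z up. The front 100 mm of its top is a grey fascia rising at 8 degrees from 40 mm height at the front edge to 54 mm; behind it the dark warm plate, top 68 mm high.
- dial (a joint): Thermostat dial angle, rad, growing clockwise seen from above. Nine click positions 0, 0.349 ... 2.793 (20 degrees apart), end stops just outside; starts in one of the first four. A push of 3 to 5 N near the bar's end climbs out of a notch; 10 degrees on, the dial snaps by itself, ahead of the finger, to the next position and stays. At 0 the bar points 80 degrees left of the hotplate's x.
- dial_center (a point): On the dial's axis at the top of its flat round skirt (60 mm across, 5 mm thick). Turns with the dial: x along the bar to its pointer end (white line), z off the fascia (leaning 8 degrees to the hotplate's front). The bar stands 15 mm above the skirt, 9 mm wide, from x = -23 to +27 mm. Clockwise: push the pointer end from its +y side towards -y.
- dial_pointer (a point): Point at the pointer end of the bar, 27 mm from the dial's axis, level with the top of the skirt; same axes as dial_center.
- rocker (a joint): Angle of the red heater rocker, rad: 0 is off (near end down, far end up), 0.30 is on (far end down). It snaps over half-way and stays; pressing the far end takes about 2.5 N and 4 mm of travel.
- rocker_on_end (a point): Top of the far (+x, towards the warm plate) end of the rocker, 11 mm from its hinge, where it is pressed down. The rocker is 29 mm long (x) and 18 mm wide, to the right of the dial in a black bezel that stands 2 mm above the fascia; the moving end stays above the bezel.
- slides: Bystander: stack of glass slides lying loose on the warm plate, 28 x 77 x 8 mm; origin at the centre of its underside.
- mould_left: Bystander: steel base mould lying loose on the warm plate, 31 x 43 x 12 mm; origin at the centre of its underside.
- mould_right: Bystander: second steel base mould on the warm plate, 31 x 43 x 12 mm; origin at the centre of its underside.
- forceps: Bystander: steel forceps lying loose on the bench in front of the hotplate, 15 x 127 x 9 mm; origin at the centre of its underside.

How it is judged:
By the outcome, as a careful person would: the job done as asked, in the order asked, and still so for the second after the job is handed in, with the robot touching nothing.
It also fails if it takes over 56 s, if anything falls off the work surface, if the arm or the gripper's body presses on something with over 40 N, if the wrist force passes 120 N, or if a joint passes its speed limit or range.

## Robot

A 7-joint arm with a two-finger parallel gripper is mounted at the origin on a cart in front of the work surface, level with it; the furniture and walls round the work are solid. World frame = base frame: x ahead of the robot, y to its left, z up, the work surface at z = 0. Lengths are in m, angles in rad, forces in N, time in s.
With the tool pointing down it reaches from about 0.4 to 0.875 m from the base axis. Payload 19.3 kg.
Tool frame: the origin (TCP) lies at the centre of the arm's flange, where the gripper is bolted on; the fingertips stand 173 mm ahead of it and the grasp point (between the pads) lies 155 mm ahead of it (bot.grip_point_offset is the distance from the TCP to the grasp point, in m); z points along the fingers, x is the direction in which the jaws open and shut, and the axes are right-handed (so a half turn about z gives the same grasp; the last joint's range is limited). The gripper opens to 85 mm and grips with 20 to 120 N. Pads are 22 mm wide; open, the fingers measure 114 mm over their backs; the gripper's body (76 mm by 85 mm) begins 54 mm behind the grasp point. The pads swing forward as they close: fully open they stand 13 mm farther back than shut.
Start: joints at [-1.337, 0.521, -0.036, 1.599, 0.021, 1.021, -0.113], TCP at [0.187, 0.596, 0.405] pointing down, gripper open.
Joint ranges: [-2.91, 2.91], [-0.3, 2.13], [-1.5, 1.42], [0.17, 2.43], [-1.26, 4.41], [0.16, 1.93], [-2.52, 2.52]. Speed limits (rad/s): [1.89, 1.89, 2.39, 2.39, 3.01, 3.01, 3.01].

## Interface

Orientations are given as [roll, pitch, yaw] about the fixed x, y, z axes, in that order (R = Rz(yaw) Ry(pitch) Rx(roll)).
In Python, from workcell import bot gives the robot as it stands.
- The arm moves only by the tool step_arm, never from a script. Its argument "plan" is a list that holds one entry, the list of rows, each a list of 4 numbers: the shift along the world's x, y, z in cm, then the turn about the world's z in rad. A call has 1 to 12 rows; each row is the pose to reach, as a shift and turn from the pose measured when the call began; what a row does not reach only later rows make up. A row lasts 1/12 s, in which the tool goes at most 41.7 mm and 7.16 degrees, less where a joint would pass 70% of its speed; a pose out of reach is approached as far as the arm can. A call with a gripper value outside its range is refused whole. "jaw" is the closure, from 0 (fully open) to 1 (shut), set as the call begins (left out, the last holds). The fingers move at their own pace and stop on an object; "force" is the grip in N (left out, the last holds). Time passes only in rows, so rows that repeat a pose let the fingers close. It gives the time, the measured TCP pose, the force and the opening at its end, in the units of the state.
- bot.observe(): the state, without advancing time (a new reading comes with each control period).
- bot.grab_frame(name): name is "scene" or "side" or "wrist"; returns a dict with "pixels" (384x512x3 uint8, blue, green, red), "mtx" (3x3 intrinsics, pixels), "k1" (the pictures are not rectified: a ray, as slopes to the right and down, at radius r is drawn at 1 + k1 r^2 times it, then the intrinsics apply), "R" (3x3) and "t" (3): a world point X has camera coordinates R X + t. Camera axes: x right, y down, z forward; pixel columns grow to the right and rows downward; lengths in m; the calibration is good to about 2 mm. A picture is of the moment at which its call begins. There is no depth.
- bot.job_done(): hands the job in, once; it reports no verdict.
The state is a dict: "clock": time; "qpos": joint angles; "qd": joint speeds; "joint_efforts": joint torques, N m; "position": TCP position; "tool_rot": TCP orientation; "force": force on the tool from outside, world axes, zero at the start; "moment": the same for the moment, N m; "grip_width": finger opening in m.
Only numpy, scipy, OpenCV 4.12 (cv2) and the standard library are available. Lean on these libraries where they do the work, as an engineer would, in place of code of your own. Each camera call takes 0.05 s, during which the arm holds its last target.

## Working session

There is one attempt and no reset: what is moved stays moved. The work goes in short steps, Python scripts to look and compute and a tool call to move; the robot and the scene stay as the last step left them, time stands still between calls to the robot, and variables do not carry over. Pictures are saved under pics/ and viewed, and the job is handed in when it is done.

Besides the shell and the picture viewer there is one more tool, called after "Request:" as a command line: name --argument value ..., lists and objects as JSON in quotes. step_arm: Moves the arm, as the interface text tells. Its arguments: {"type":"object","properties":{"plan":{"type":"array"},"jaw":{"type":"number"},"force":{"type":"number"}},"required":["plan"]}

```bash
ls; mkdir -p pics; python3 - <<'E'
from workcell import bot
import cv2
s=bot.observe(); print(s)
for n in ("scene","side","wrist"):
    f=bot.grab_frame(n); cv2.imwrite(f"pics/a_{n}.png",f["pixels"]); print(n,f["mtx"],f["k1"],f["R"],f["t"])
E
```

```text
pics
{'clock': 0.0, 'qpos': array([-1.33721536,  0.5220547 , -0.0363403 ,  1.59996321,  0.02118186,
        1.02109297, -0.11277656]), 'qd': array([-0.00039391, -0.00078242,  0.00214959,  0.00119543, -0.00063772,
        0.00208818,  0.00146978]), 'joint_efforts': array([ 4.62983262e-04, -9.27119994e+01,  1.98022664e+00, -3.69923401e+01,
        1.78774749e-02,  8.32038786e-03, -2.73462354e-05]), 'position': array([0.18693182, 0.59626241, 0.40411616]), 'tool_rot': array([3.14153493e+00, 1.13265841e-03, 1.26702969e+00]), 'force': array([ 0.51355116, -0.44210008,  0.07342838]), 'moment': array([ 0.00475816, -0.01076269, -0.02117824]), 'grip_width': 0.08535096383373356}
scene [[442.70384121   0.         263.87283285]
 [  0.         442.70384121 192.76682922]
 [  0.           0.           1.        ]] -0.059592466047562964 [[-0.49071752 -0.87127702  0.00852505]
 [-0.58055332  0.31964997 -0.74885361]
 [ 0.64973391 -0.37242483 -0.66268061]] [0.43977833 0.27863277 0.62415752]
side [[408.36513921   0.         257.34362396]
 [  0.         408.36513921 198.60896272]
 [  0.           0.           1.        ]] -0.006194871527066555 [[ 0.95974938 -0.27977834 -0.02460097]
 [-0.14970251 -0.43548611 -0.88766041]
 [ 0.23763478  0.85561435 -0.45984105]] [-0.43161522  0.23445732  0.57514358]
wrist [[341.75359626   0.         256.64198334]
 [  0.         341.75359626 195.41226827]
 [  0.           0.           1.        ]] -0.07195715841467011 [[ 0.29973751  0.95402051 -0.0015135 ]
 [ 0.9132158  -0.2864576   0.28979121]
 [ 0.27603321 -0.08824345 -0.95708869]] [-0.62462039 -0.03771419  0.38035089]
```

View pics/a_scene.png

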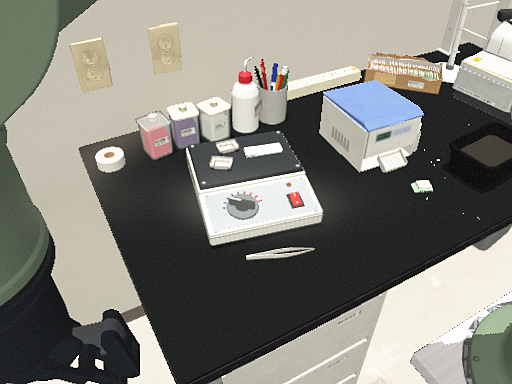

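View pics/a_side.png

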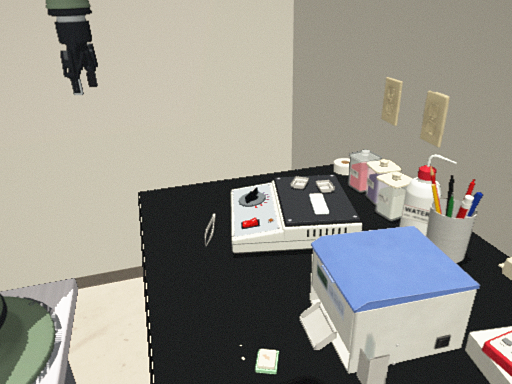

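View pics/a_wrist.png

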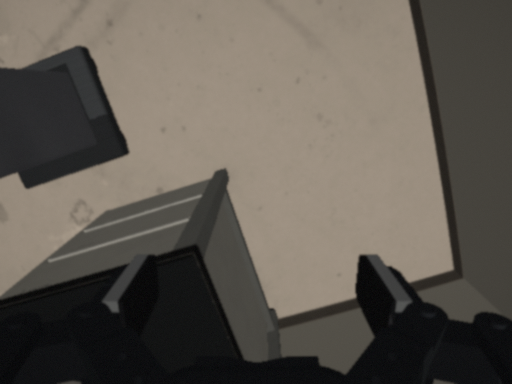

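The scene view shows the hotplate's dial at about (241,205) and the red rocker at (296,200), with the forceps at (280,253). In the side view the dial is at (253,197) and the rocker at (250,223). I'll zoom in on both.

```bash
python3 - <<'E'
import cv2
a=cv2.imread("pics/a_scene.png")[130:265,180:330]; b=cv2.imread("pics/a_side.png")[165:265,195:375]
cv2.imwrite("pics/b_scene.png",cv2.resize(a,None,fx=4.4,fy=4.4,interpolation=cv2.INTER_CUBIC))
cv2.imwrite("pics/b_side.png",cv2.resize(b,None,fx=4.4,fy=4.4,interpolation=cv2.INTER_CUBIC))
E
```

```text
(no output)
```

View pics/b_scene.png

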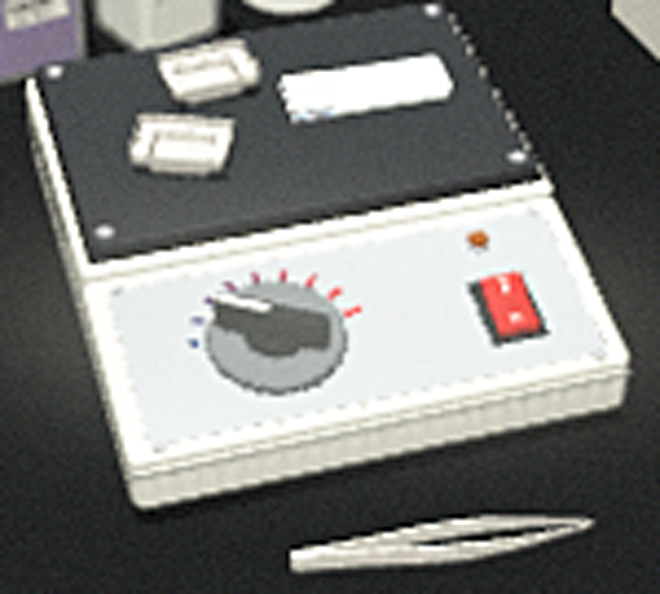

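View pics/b_side.png

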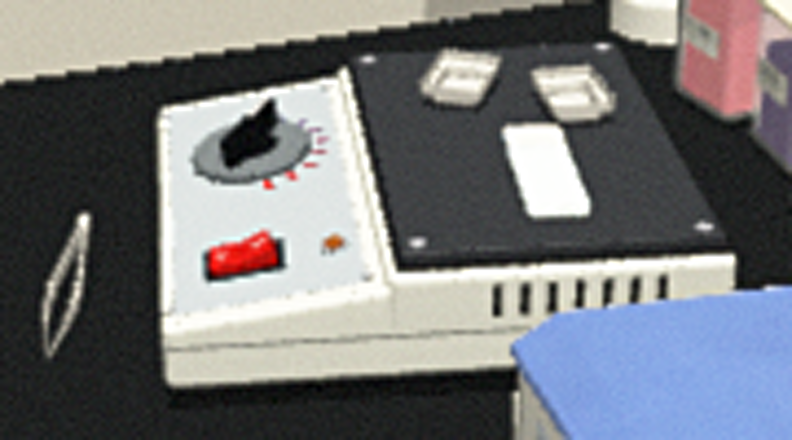

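```bash
cat > h.py <<'E'
import numpy as np, cv2
from workcell import bot
def ray(f,px):
    p=np.array(px,float).reshape(-1,1,2)
    d=np.array([f["k1"],0,0,0,0],float)
    u=cv2.undistortPoints(p,f["mtx"],d).reshape(-1,2)
    D=np.c_[u,np.ones(len(u))]@f["R"]
    D/=np.linalg.norm(D,axis=1)[:,None]
    return -f["R"].T@f["t"],D
def proj(f,X):
    X=np.atleast_2d(X).astype(float)
    r,_=cv2.Rodrigues(f["R"]); return cv2.projectPoints(X,r,f["t"],f["mtx"],np.array([f["k1"],0,0,0,0.]))[0].reshape(-1,2)
def tri(fs,ps):
    A=np.zeros((3,3));b=np.zeros(3);L=[]
    for f,p in zip(fs,ps):
        c,d=ray(f,[p]);d=d[0];M=np.eye(3)-np.outer(d,d);A+=M;b+=M@c;L.append((M,c))
    X=np.linalg.solve(A,b); return X,[np.linalg.norm(M@(X-c)) for M,c in L]
def onplane(f,px,n,p0):
    c,D=ray(f,px); return c+D*(((p0-c)@n)/(D@n))[:,None]
E
python3 - <<'E'
from h import *
S=bot.grab_frame("scene");T=bot.grab_frame("side")
s=lambda u,v:(180+(u+.5)/4.4-.5,130+(v+.5)/4.4-.5)
t=lambda u,v:(195+(u+.5)/4.4-.5,165+(v+.5)/4.4-.5)
P={"sFL":((105,232),(368,60)),"sBL":((55,72),(603,47)),"sBR":((432,10),(705,227)),"sFR":((517,156),(418,243)),
"frontL":((130,470),(160,110)),"frontR":((628,365),(163,325)),"dial":((277,335),(252,147)),"rock":((509,308),(245,256))}
for k,(a,b) in P.items():
    X,e=tri((S,T),(s(*a),t(*b)));print(k,X.round(4),np.round(e,4))
E
```

```text
sFL [0.5915 0.3048 0.069 ] [0.0012 0.0012]
sBL [0.7134 0.2782 0.0693] [0.0009 0.0009]
sBR [0.6727 0.0907 0.0689] [0.0007 0.0007]
sFR [0.5504 0.1179 0.069 ] [0.0011 0.0011]
frontL [0.4858 0.3432 0.038 ] [0.0002 0.0002]
frontR [0.4381 0.1323 0.0397] [0.0006 0.0006]
dial [0.5149 0.2607 0.0512] [0.0005 0.0005]
rock [0.4843 0.1634 0.0486] [0.0003 0.0003]
```

```bash
cat >> h.py <<'E'
YAW=-0.217
ex=np.array([np.cos(YAW),np.sin(YAW),0]);ey=np.array([-np.sin(YAW),np.cos(YAW),0]);ez=np.array([0,0,1.])
a8=np.radians(8)
N=-np.sin(a8)*ex+np.cos(a8)*ez   # fascia normal
U=np.cos(a8)*ex+np.sin(a8)*ez
DC=np.array([0.5149,0.2607,0.0514])
def bardir(k): # k click index (float)
    th=np.radians(80-20*k); return np.cos(th)*U+np.sin(th)*ey
def ang(v): return np.degrees(np.arctan2(v@ey,v@U))
E
python3 - <<'E'
from h import *
S=bot.grab_frame("scene");T=bot.grab_frame("side")
s=lambda u,v:(180+(u+.5)/4.4-.5,130+(v+.5)/4.4-.5)
t=lambda u,v:(195+(u+.5)/4.4-.5,165+(v+.5)/4.4-.5)
X=onplane(S,[s(270,307),s(215,297)],N,DC+.015*N)-DC
print(X, [ang(x) for x in X], ang(X[1]-X[0]))
X=onplane(S,[s(*q) for q in [(193,343),(197,321),(208,300),(230,287),(256,277),(283,274),(311,280),(335,294),(352,311)]],N,DC-.005*N)-DC
print([round(ang(x)) for x in X],[round(np.linalg.norm(x)*1e3,1) for x in X])
for f,n in((S,"scene"),(T,"side")):
  im=f["pixels"].copy()
  h=[]
  im=cv2.resize(im,None,fx=8,fy=8,interpolation=cv2.INTER_CUBIC)
  for k in range(9):
    p=proj(f,[DC+.015*N,DC+.015*N+.027*bardir(k)])
    q=(p+.5)*8
    cv2.circle(im,tuple(int(v) for v in q[1]),3,(0,255,0),-1)
    cv2.circle(im,tuple(int(v) for v in q[0]),3,(0,255,255),-1)
  c=q[0].astype(int)
  cv2.imwrite(f"pics/c_{n}.png",im[c[1]-250:c[1]+250,c[0]-300:c[0]+300])
E
```

```text
[[0.00238646 0.00193439 0.01541641]
 [0.01760462 0.02010624 0.01695517]] [np.float64(30.736608606903108), np.float64(57.1982636625983)] 62.25822163053438
[76, 56, 37, 19, -1, -19, -37, -57, -76] [np.float64(36.3), np.float64(36.9), np.float64(38.6), np.float64(37.8), np.float64(38.6), np.float64(39.4), np.float64(38.9), np.float64(37.7), np.float64(37.4)]
```

View pics/c_scene.png

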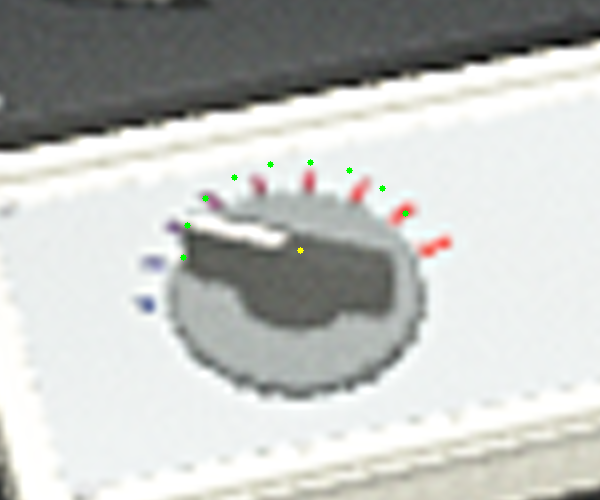

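View pics/c_side.png

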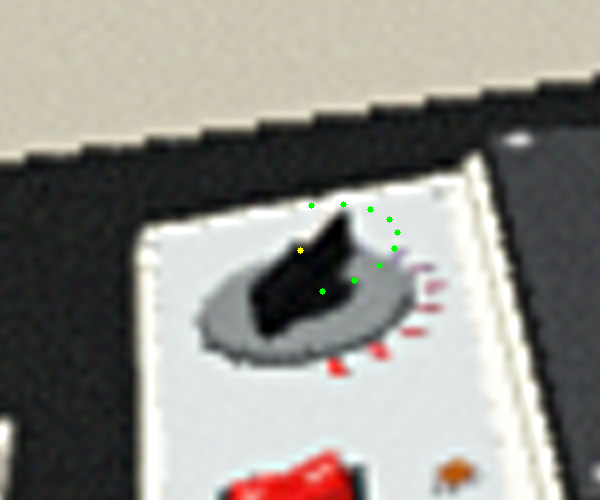

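The dial stands at click 1, since its white line lies at about 60° left, so the goal is click 5 at 20° right. Next I'll work out the finger waypoints.

```bash
cat >> h.py <<'E'
def fpose(th,rho=.026,off=.0155):
    t=np.radians(th); D=np.cos(t)*ex+np.sin(t)*ey; n=-np.sin(t)*ex+np.cos(t)*ey
    c=DC+D*rho+n*off; return c[:2],t+YAW
def rel(th,z=None,**k):
    s=bot.observe(); c,y=fpose(th,**k); p=s["position"]
    return np.round([*(100*(c-p[:2])),100*((z if z else p[2])-p[2]),y-s["tool_rot"][2]],2)
E
python3 -c "
from h import *
print(rel(60,.30,off=.026),rel(60,.234,off=.026))"
```

```text
[ 32.63 -29.89 -10.46  -0.44] [ 32.63 -29.89 -17.06  -0.44]
```

Request:
step_arm --plan '[[[3, -2.7, -0.5, -0.04], [6, -5.4, -1, -0.08], [9, -8.1, -1.5, -0.12], [12, -10.8, -2, -0.16], [15, -13.5, -3, -0.2], [18, -16.2, -4, -0.24], [21, -19, -5, -0.28], [24, -21.8, -6, -0.32], [27, -24.6, -7, -0.36], [30, -27.4, -8, -0.4], [31.8, -29.1, -8, -0.43], [32.6, -29.9, -8, -0.44]]]' --jaw 1

```text
clock: 1.35
position: [0.5157, 0.2936, 0.324]
tool_rot: [3.14, 0.001, 0.82]
force: [0.1, -0.5, -0.8]
grip_width: 0.0002
```

Request:
step_arm --plan '[[[0, 0, 0, 0], [0, 0, 0, 0], [0, 0, 0, 0], [0, 0, 0, 0]]]'

```text
clock: 1.68
position: [0.5147, 0.295, 0.3242]
tool_rot: [3.141, 0.001, 0.823]
force: [0.1, -0.2, -0.1]
grip_width: 0.0002
```

```bash
python3 - <<'E'
from h import *
s=bot.observe();print(s["clock"],s["position"],s["tool_rot"],s["force"],s["grip_width"],rel(60,.30,off=.026))
for n in ("scene","side","wrist"):
    f=bot.grab_frame(n);im=f["pixels"]
    R=s["position"]
    if n!="wrist":
        c=proj(f,R-[0,0,.173])[0];print(n,c)
        m=cv2.resize(im,None,fx=5,fy=5,interpolation=cv2.INTER_CUBIC)
        c=(c*5).astype(int);cv2.circle(m,tuple(int(v) for v in c),3,(0,255,0),-1)
        im=m[max(c[1]-250,0):c[1]+250,max(c[0]-300,0):c[0]+300]
    cv2.imwrite(f"pics/d_{n}.png",im)
E
```

```text
1.6833 [0.51466373 0.29504341 0.32415815] [3.14065431e+00 9.99546157e-04 8.23121843e-01] [ 0.10167394 -0.18734717 -0.13640377] 0.00020177663141472365 [-0.14  0.24 -2.42  0.01]
scene [223.35426852 169.69075819]
side [246.24358542 149.79155837]
```

View pics/d_scene.png

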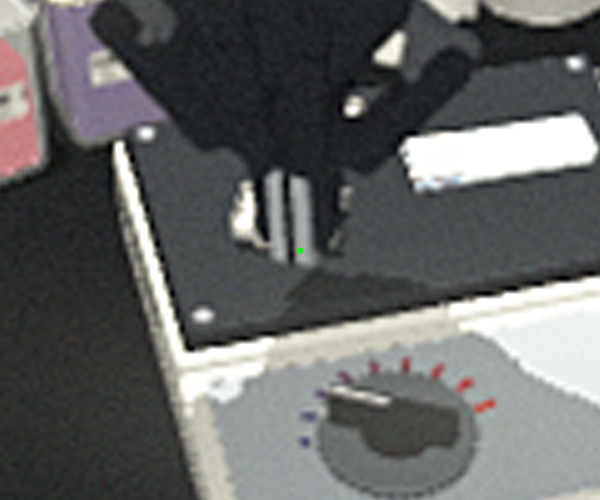

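View pics/d_side.png

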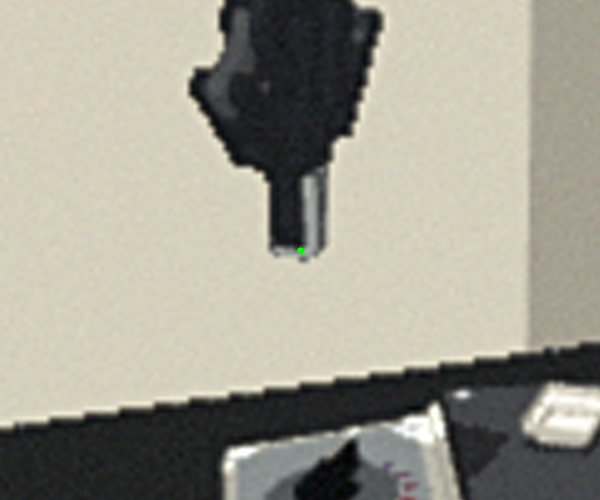

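View pics/d_wrist.png

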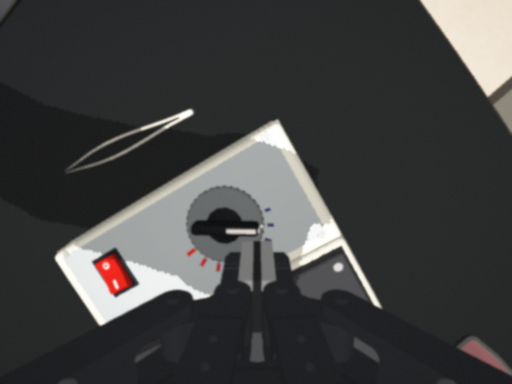

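The gripper is shut and hovering. The tips show at (300,250) in both crops, as predicted. In the wrist view the bar at (225,230) lies parallel to the tool's x, which confirms about 60°. Descending beside the bar.

Request:
step_arm --plan '[[[-0.1, 0.2, -1.5, 0.01], [-0.1, 0.2, -3, 0.01], [-0.1, 0.2, -4.5, 0.01], [-0.1, 0.2, -6, 0.01], [-0.1, 0.2, -7, 0.01], [-0.1, 0.2, -8, 0.01], [-0.1, 0.2, -8.5, 0.01], [-0.1, 0.2, -9, 0.01], [-0.1, 0.2, -9, 0.01], [-0.1, 0.2, -9, 0.01]]]'

```text
clock: 2.67
position: [0.5141, 0.2966, 0.2344]
tool_rot: [3.14, 0.001, 0.832]
force: [-0.4, 0.3, 0.4]
grip_width: -0.0
```

```bash
cat > look.py <<'E'
from h import *
import sys
s=bot.observe();print(s["clock"],s["position"].round(4),s["tool_rot"].round(3),s["force"].round(2))
f=bot.grab_frame("scene");g=bot.grab_frame("side");w=bot.grab_frame("wrist")
o=[]
for q,P in((f,DC),(g,DC),(w,DC)):
    sc=5 if q is not w else 2
    m=cv2.resize(q["pixels"],None,fx=sc,fy=sc,interpolation=cv2.INTER_CUBIC)
    c=(proj(q,P)[0]*sc).astype(int)
    y0=int(np.clip(c[1]-200,0,m.shape[0]-400));x0=int(np.clip(c[0]-(130),0,m.shape[1]-266))
    o.append(m[y0:y0+400,x0:x0+266])
cv2.imwrite(f"pics/{sys.argv[1]}.png",np.hstack(o))
E
python3 look.py e1; python3 -c "
from h import *
for t in range(60,-17,-4): print(t,rel(t,.234))
print(rel(60,off=.026))"
```

```text
2.6667 [0.5141 0.2966 0.2344] [3.14e+00 1.00e-03 8.32e-01] [-0.43  0.29  0.37]
60 [ 0.68 -0.62 -0.07 -0.  ]
56 [ 0.88 -0.67 -0.07 -0.07]
52 [ 1.09 -0.74 -0.07 -0.14]
48 [ 1.28 -0.82 -0.07 -0.21]
44 [ 1.47 -0.91 -0.07 -0.28]
40 [ 1.66 -1.01 -0.07 -0.35]
36 [ 1.83 -1.13 -0.07 -0.42]
32 [ 2.   -1.26 -0.07 -0.49]
28 [ 2.16 -1.4  -0.07 -0.56]
24 [ 2.3  -1.55 -0.07 -0.63]
20 [ 2.44 -1.71 -0.07 -0.7 ]
16 [ 2.57 -1.88 -0.07 -0.77]
12 [ 2.68 -2.06 -0.07 -0.84]
8 [ 2.78 -2.24 -0.07 -0.91]
4 [ 2.87 -2.44 -0.07 -0.98]
0 [ 2.94 -2.64 -0.07 -1.05]
-4 [ 3.   -2.84 -0.07 -1.12]
-8 [ 3.05 -3.04 -0.07 -1.19]
-12 [ 3.08 -3.25 -0.07 -1.26]
-16 [ 3.09 -3.46 -0.07 -1.33]
[-0.1   0.08  0.   -0.  ]
```

View pics/e1.png

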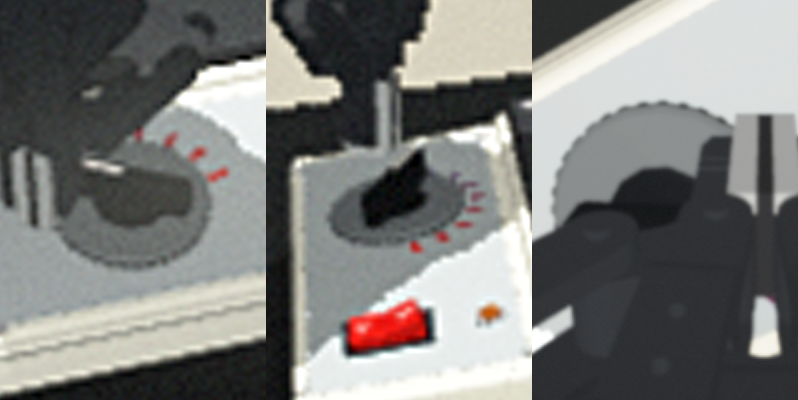

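The tips are down just left of the bar's pointer end and touch nothing. First push goes to a nominal 47°, which should give one click.

Request:
step_arm --plan '[[[0.2, -0.2, -0.05, 0], [0.45, -0.4, -0.05, 0], [0.7, -0.6, -0.05, 0], [0.8, -0.65, -0.05, -0.03], [0.9, -0.68, -0.05, -0.07], [1.0, -0.7, -0.05, -0.1], [1.1, -0.74, -0.05, -0.14], [1.2, -0.78, -0.05, -0.18], [1.28, -0.82, -0.05, -0.21], [1.33, -0.84, -0.05, -0.23], [1.33, -0.84, -0.05, -0.23], [1.33, -0.84, -0.05, -0.23]]]'

```text
clock: 3.82
position: [0.5275, 0.2882, 0.2342]
tool_rot: [3.14, 0.0, 0.603]
force: [-0.6, 0.4, -0.3]
grip_width: 0.0002
```

```bash
python3 look.py e2; python3 -c "
from h import *
for t in range(52,-21,-4): print(t,rel(t,.234))"
```

```text
3.8167 [0.5275 0.2882 0.2342] [3.14  0.    0.603] [-0.61  0.4  -0.34]
52 [-0.24  0.1  -0.02  0.09]
48 [-0.04  0.02 -0.02  0.02]
44 [ 0.15 -0.07 -0.02 -0.05]
40 [ 0.33 -0.18 -0.02 -0.12]
36 [ 0.51 -0.29 -0.02 -0.19]
32 [ 0.67 -0.42 -0.02 -0.26]
28 [ 0.83 -0.56 -0.02 -0.33]
24 [ 0.98 -0.71 -0.02 -0.4 ]
20 [ 1.12 -0.88 -0.02 -0.47]
16 [ 1.24 -1.05 -0.02 -0.54]
12 [ 1.35 -1.22 -0.02 -0.61]
8 [ 1.45 -1.41 -0.02 -0.68]
4 [ 1.54 -1.6  -0.02 -0.75]
0 [ 1.61 -1.8  -0.02 -0.82]
-4 [ 1.67 -2.   -0.02 -0.89]
-8 [ 1.72 -2.21 -0.02 -0.96]
-12 [ 1.75 -2.42 -0.02 -1.03]
-16 [ 1.77 -2.63 -0.02 -1.1 ]
-20 [ 1.77 -2.84 -0.02 -1.17]
```

View pics/e2.png

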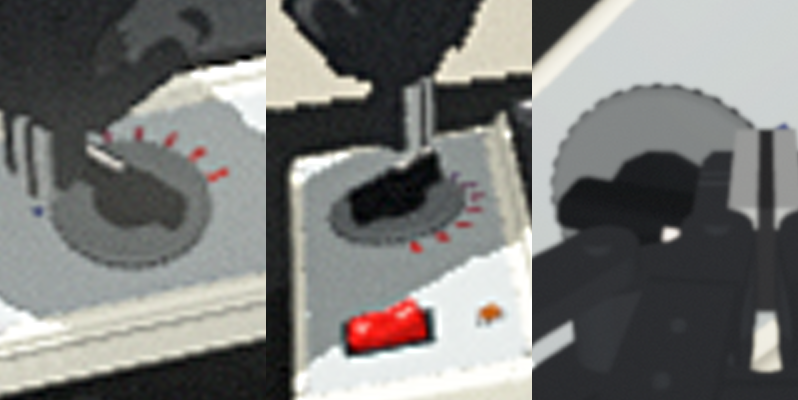

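The bar turned one click: the white line is steeper and the force is down to 0.7 N. Next to about 27°.

Request:
step_arm --plan '[[[0.07, -0.03, 0, -0.03], [0.15, -0.07, 0, -0.05], [0.24, -0.12, 0, -0.09], [0.33, -0.18, 0, -0.12], [0.42, -0.23, 0, -0.16], [0.51, -0.29, 0, -0.19], [0.59, -0.36, 0, -0.23], [0.67, -0.42, 0, -0.26], [0.75, -0.49, 0, -0.3], [0.83, -0.56, 0, -0.33], [0.87, -0.6, 0, -0.35], [0.87, -0.6, 0, -0.35]]]'

```text
clock: 4.97
position: [0.5363, 0.282, 0.2342]
tool_rot: [3.14, 0.0, 0.251]
force: [-0.7, -0.0, 0.0]
grip_width: -0.0001
```

```bash
python3 look.py e3; python3 -c "
from h import *
for t in range(28,-21,-4): print(t,rel(t,.234))"
```

```text
4.9667 [0.5363 0.282  0.2342] [3.14  0.    0.251] [-0.67 -0.04  0.  ]
28 [-0.04  0.04 -0.02  0.02]
24 [ 0.11 -0.11 -0.02 -0.05]
20 [ 0.25 -0.27 -0.02 -0.12]
16 [ 0.37 -0.44 -0.02 -0.19]
12 [ 0.48 -0.62 -0.02 -0.26]
8 [ 0.58 -0.81 -0.02 -0.33]
4 [ 0.67 -1.   -0.02 -0.4 ]
0 [ 0.74 -1.2  -0.02 -0.47]
-4 [ 0.8  -1.4  -0.02 -0.54]
-8 [ 0.85 -1.61 -0.02 -0.61]
-12 [ 0.88 -1.82 -0.02 -0.68]
-16 [ 0.9  -2.03 -0.02 -0.75]
-20 [ 0.9  -2.24 -0.02 -0.82]
```

View pics/e3.png

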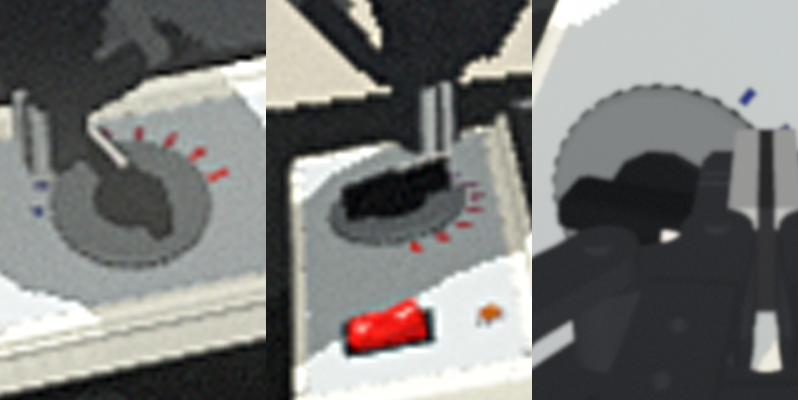

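Two clicks done; the bar is at about 20°. Next to about 7°.

Request:
step_arm --plan '[[[0.07, -0.07, 0, -0.03], [0.11, -0.11, 0, -0.05], [0.18, -0.19, 0, -0.09], [0.25, -0.27, 0, -0.12], [0.31, -0.35, 0, -0.16], [0.37, -0.44, 0, -0.19], [0.43, -0.53, 0, -0.23], [0.48, -0.62, 0, -0.26], [0.53, -0.71, 0, -0.3], [0.58, -0.81, 0, -0.33], [0.6, -0.86, 0, -0.35], [0.6, -0.86, 0, -0.35]]]'

```text
clock: 6.12
position: [0.5423, 0.2733, 0.2341]
tool_rot: [3.14, 0.0, -0.098]
force: [0.3, 0.5, 0.2]
grip_width: 0.0002
```

```bash
python3 look.py e4; python3 -c "
from h import *
for t in range(8,-21,-4): print(t,rel(t,.234))"
```

```text
6.1167 [0.5423 0.2733 0.2341] [ 3.14   0.    -0.098] [0.31 0.47 0.18]
8 [-0.01  0.05 -0.02  0.02]
4 [ 0.07 -0.14 -0.02 -0.05]
0 [ 0.15 -0.34 -0.02 -0.12]
-4 [ 0.21 -0.54 -0.02 -0.19]
-8 [ 0.25 -0.74 -0.02 -0.26]
-12 [ 0.28 -0.95 -0.02 -0.33]
-16 [ 0.3  -1.16 -0.02 -0.4 ]
-20 [ 0.3  -1.38 -0.02 -0.47]
```

View pics/e4.png

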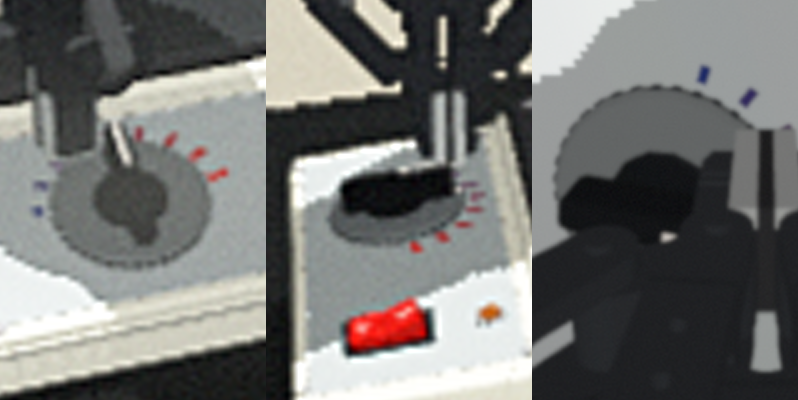

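Three clicks done; the bar points at about 0°. Last push to about −13°.

Request:
step_arm --plan '[[[0.04, -0.05, 0, -0.03], [0.07, -0.14, 0, -0.05], [0.11, -0.24, 0, -0.09], [0.15, -0.34, 0, -0.12], [0.18, -0.44, 0, -0.16], [0.21, -0.54, 0, -0.19], [0.23, -0.64, 0, -0.23], [0.25, -0.74, 0, -0.26], [0.27, -0.85, 0, -0.3], [0.28, -0.95, 0, -0.33], [0.29, -1.0, 0, -0.35], [0.29, -1.0, 0, -0.35]]]'

```text
clock: 7.27
position: [0.545, 0.2633, 0.2341]
tool_rot: [3.14, 0.0, -0.447]
force: [-0.0, -0.4, -0.1]
grip_width: -0.0003
```

```bash
python3 look.py e5; python3 -c "
from h import *
print(rel(-13,.234,off=.027),rel(-13,.30,off=.027))"
```

```text
7.2667 [0.545  0.2633 0.2341] [ 3.14   0.    -0.447] [-0.   -0.35 -0.06]
[ 0.49  1.03 -0.01  0.  ] [0.49 1.03 6.59 0.  ]
```

View pics/e5.png

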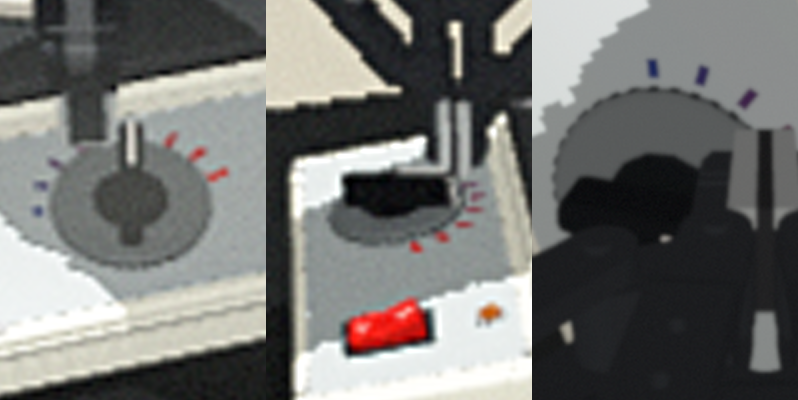

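Request:
step_arm --plan '[[[0.05, 0.3, 0, 0], [0.1, 0.6, 0, 0], [0.1, 0.6, 0.6, 0], [0.1, 0.6, 1.8, 0], [0, 0.6, 3.5, 0], [-0.5, 0.6, 5.5, 0.05], [-1, 2, 7.5, 0.1], [-1, 4, 9, 0.2], [-1, 6, 10, 0.2], [-1, 7, 10, 0.2], [-1, 7, 10, 0.2]]]'

```text
clock: 8.33
position: [0.5345, 0.3358, 0.3349]
tool_rot: [3.142, -0.0, -0.243]
force: [0.2, 0.4, -0.3]
grip_width: -0.0
```

```bash
python3 look.py e6; python3 - <<'E'
from h import *
for n in("scene","side"):
  f=bot.grab_frame(n)
  im=cv2.resize(f["pixels"],None,fx=8,fy=8,interpolation=cv2.INTER_CUBIC)
  for k in range(9):
    p=proj(f,[DC+.015*N,DC+.015*N+.027*bardir(k)])
    q=(p+.5)*8
    cv2.circle(im,tuple(int(v) for v in q[1]),3,(0,255,0) if k!=5 else (255,0,255),-1)
  c=q[0].astype(int)
  cv2.imwrite(f"pics/f_{n}.png",im[c[1]-250:c[1]+250,c[0]-200:c[0]+600][:,:560])
E
```

```text
8.3333 [0.5345 0.3358 0.3349] [ 3.142 -0.    -0.243] [ 0.16  0.42 -0.34]
```

View pics/f_scene.png

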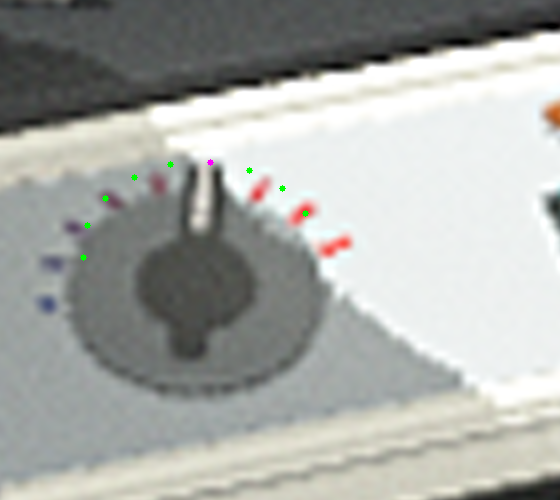

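View pics/f_side.png

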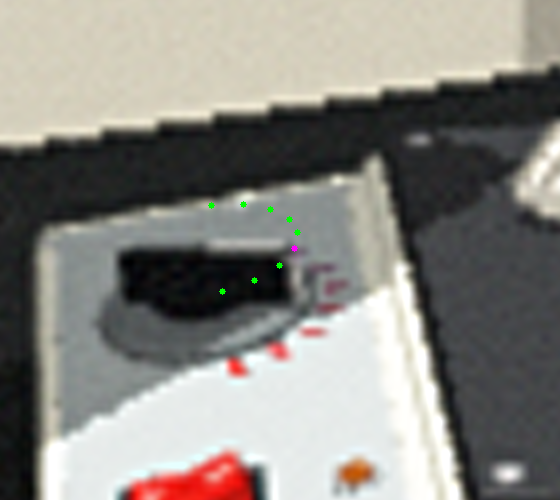

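View pics/e6.png

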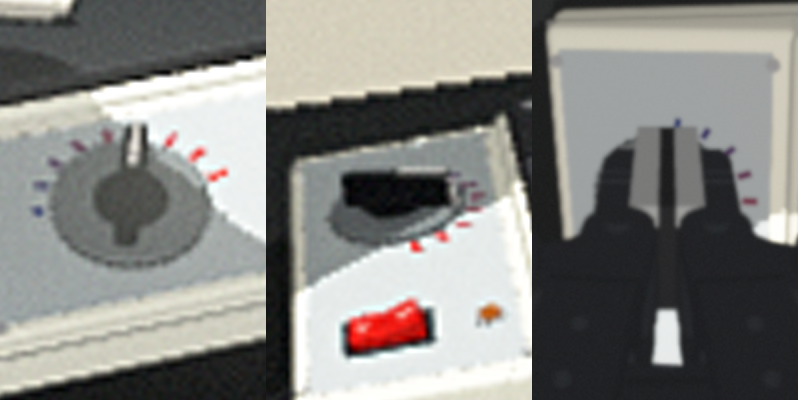

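The white line sits on the magenta mark for click 5, and the tick hidden behind it is index 5, so the dial moved exactly four clicks. The far end of the rocker shows at about (502,276) in b_scene and (270,238) in b_side, so I'll triangulate that.

```bash
python3 - <<'E'
from h import *
S=bot.grab_frame("scene");T=bot.grab_frame("side")
# red masks
for f,n in((S,"scene"),(T,"side")):
    h=cv2.cvtColor(f["pixels"],cv2.COLOR_BGR2HSV)
    m=(((h[...,0]<6)|(h[...,0]>174))&(h[...,1]>130)&(h[...,2]>90)).astype(np.uint8)
    k,l,st,c=cv2.connectedComponentsWithStats(m)
    print(n,[(st[i].tolist(),c[i].round(1).tolist()) for i in range(1,k) if st[i][4]>25])
s=lambda u,v:(180+(u+.5)/4.4-.5,130+(v+.5)/4.4-.5)
t=lambda u,v:(195+(u+.5)/4.4-.5,165+(v+.5)/4.4-.5)
C=None
for k,a,b in(("far",(502,276),(270,238)),("near",(526,332),(211,265)),("mid",(509,303),(243,256))):
    X,e=tri((S,T),(s(*a),t(*b)));v=X-DC
    print(k,X.round(4),np.round(e,4),"fascia x,y,n from dial:",(1e3*np.array([v@U,v@ey,v@N])).round(1))
rc=DC+U*0
s_=bot.observe()
X,_=tri((S,T),(s(509,303),t(243,256)))
for dx in(.004,.006,.009): print(dx,(100*((X+dx*ex)[:2]-s_["position"][:2])).round(2), "yaw",YAW-s_["tool_rot"][2])
E
```

```text
scene [([261, 60, 7, 30, 71], [264.0, 76.1]), ([239, 71, 13, 13, 139], [244.7, 77.2]), ([278, 75, 7, 15, 48], [280.6, 81.4]), ([289, 192, 14, 14, 113], [295.5, 198.9])]
side [([418, 165, 18, 19, 212], [426.4, 173.5]), ([466, 179, 9, 16, 68], [470.4, 187.4]), ([456, 207, 11, 11, 79], [461.3, 212.6]), ([242, 218, 16, 10, 103], [249.7, 222.7]), ([482, 331, 30, 45, 413], [497.5, 355.4])]
far [0.4954 0.1606 0.0574] [0.0002 0.0002] fascia x,y,n from dial: [   3.3 -102.     5.6]
near [0.4689 0.1641 0.0468] [0.0007 0.0007] fascia x,y,n from dial: [ -24.5 -104.2   -1.2]
mid [0.4841 0.1628 0.05  ] [0.0015 0.0015] fascia x,y,n from dial: [-9.100e+00 -1.022e+02 -1.000e-01]
0.004 [ -4.72 -17.07] yaw 0.029407262350155422
0.006 [ -4.52 -17.11] yaw 0.029407262350155422
0.009 [ -4.23 -17.18] yaw 0.029407262350155422
```

Request:
step_arm --plan '[[[-0.6, -2.5, 0, 0.01], [-1.3, -5, 0, 0.02], [-2, -8, 0, 0.03], [-2.8, -11, 0, 0.03], [-3.5, -14, 0, 0.03], [-4.1, -16.5, -1, 0.03], [-4.3, -17.4, -3, 0.03], [-4.3, -17.4, -5, 0.03], [-4.3, -17.4, -7, 0.03], [-4.3, -17.4, -8.5, 0.03], [-4.3, -17.4, -9, 0.03], [-4.3, -17.4, -9, 0.03]]]'

```text
clock: 9.68
position: [0.492, 0.1582, 0.243]
tool_rot: [3.138, 0.002, -0.217]
force: [-0.4, -0.0, -0.5]
grip_width: -0.0001
```

```bash
sed 's/(f,DC),(g,DC),(w,DC)/(f,Q),(g,Q),(w,Q)/; s/^o=\[\]/o=[];Q=np.array([.4932,.1602,.056])/' look.py > look2.py; python3 look2.py g1
```

```text
9.6833 [0.492  0.1582 0.243 ] [ 3.138e+00  2.000e-03 -2.170e-01] [-0.41 -0.   -0.49]
```

View pics/g1.png

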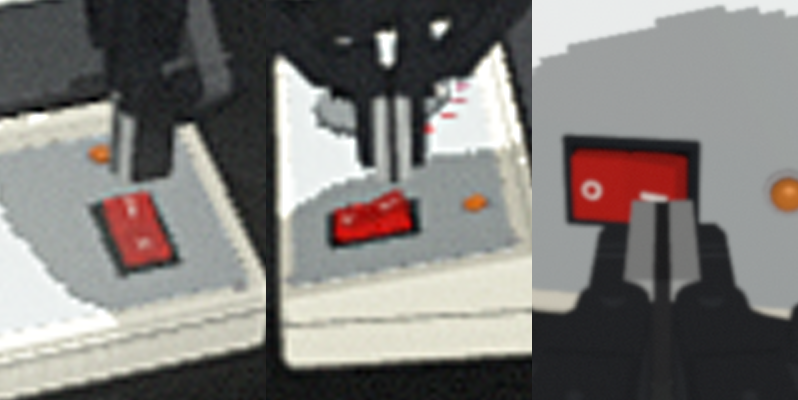

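The finger is over the far end of the rocker. Pressing slowly.

Request:
step_arm --plan '[[[-0.05, 0.2, 0, 0], [-0.05, 0.2, -0.3, 0], [-0.05, 0.2, -0.6, 0], [-0.05, 0.2, -0.8, 0], [-0.05, 0.2, -1.0, 0], [-0.05, 0.2, -1.15, 0], [-0.05, 0.2, -1.3, 0], [-0.05, 0.2, -1.4, 0], [-0.05, 0.2, -1.5, 0], [-0.05, 0.2, -1.55, 0], [-0.05, 0.2, -1.55, 0]]]'

```text
clock: 10.75
position: [0.4921, 0.1606, 0.2292]
tool_rot: [3.14, -0.0, -0.217]
force: [0.1, -0.5, 0.9]
grip_width: 0.0002
```

```bash
python3 look2.py g2
```

```text
10.75 [0.4921 0.1606 0.2292] [ 3.14  -0.    -0.217] [ 0.08 -0.46  0.88]
```

View pics/g2.png

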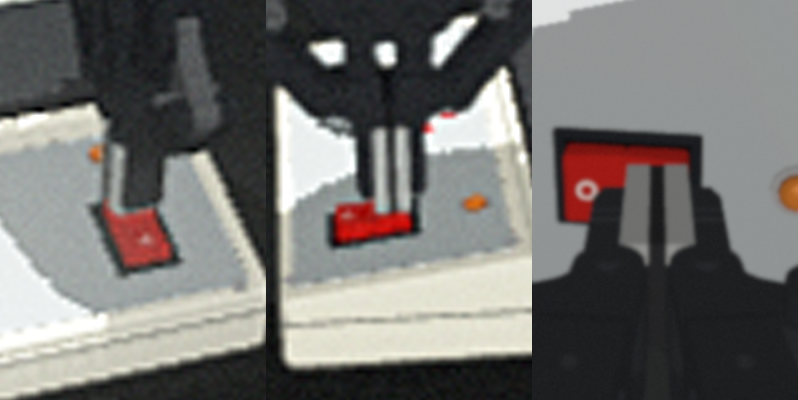

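Request:
step_arm --plan '[[[0, 0, -0.1, 0], [0, 0, -0.2, 0], [0, 0, -0.25, 0], [0, 0, -0.3, 0], [0, 0, -0.3, 0]]]'

```text
clock: 11.32
position: [0.4919, 0.1606, 0.2264]
tool_rot: [3.14, 0.0, -0.217]
force: [-2.2, -1.1, 11.9]
grip_width: -0.0002
```

```bash
python3 look2.py g3
```

```text
11.3167 [0.4919 0.1606 0.2264] [ 3.14   0.    -0.217] [-2.24 -1.09 11.93]
```

View pics/g3.png

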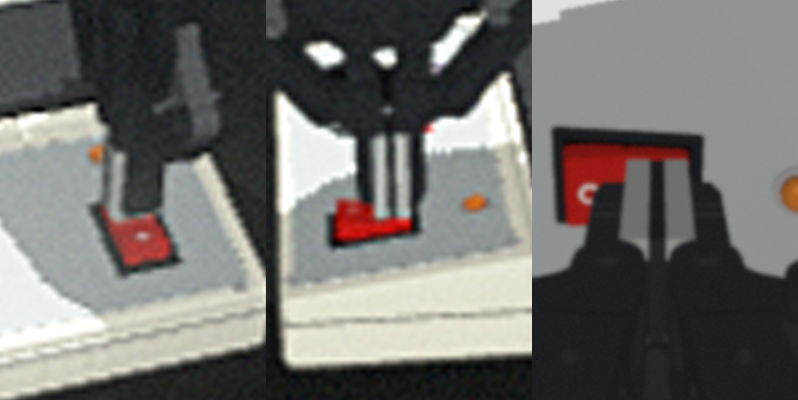

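The force is 12 N on the end stop and the near end of the rocker has come up, so it has snapped over. Retracting.

Request:
step_arm --plan '[[[0, 0, 0.5, 0], [0, 0, 1.5, 0], [0, 0, 3, 0], [0, 0, 5, 0], [0, 0, 7, 0], [0, 0, 9, 0], [0, -2, 11, 0], [0, -5, 13, 0], [0, -8, 15, 0], [0, -11, 17, 0], [0, -13, 17, 0], [0, -13, 17, 0]]]'

```text
clock: 12.47
position: [0.4915, 0.0266, 0.3983]
tool_rot: [3.14, -0.002, -0.222]
force: [-0.5, -1.0, -0.9]
grip_width: 0.0002
```

```bash
python3 - <<'E'
import cv2,numpy as np
from h import *
f=bot.grab_frame("scene")["pixels"][130:265,180:330];g=bot.grab_frame("side")["pixels"][165:265,195:375]
cv2.imwrite("pics/h_scene.png",cv2.resize(f,None,fx=4.4,fy=4.4,interpolation=cv2.INTER_CUBIC))
cv2.imwrite("pics/h_side.png",cv2.resize(g,None,fx=4.4,fy=4.4,interpolation=cv2.INTER_CUBIC))
E
```

View pics/h_scene.png

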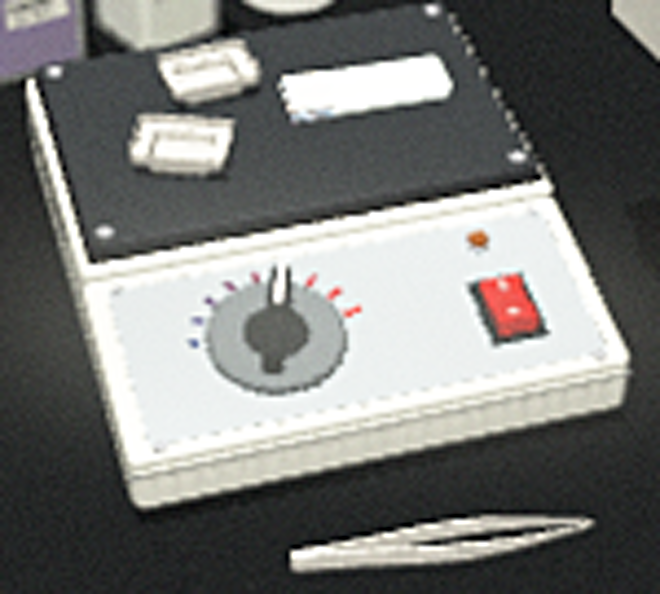

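View pics/h_side.png

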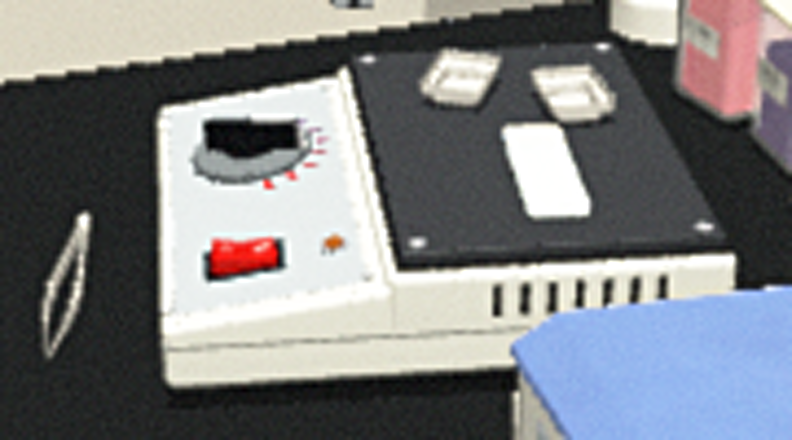

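The dial's white line points at tick 5, at (280,285) in the scene crop. The rocker's far end is down and its near end up, at (212,245) in the side crop. The hotplate corners, slides, moulds and forceps sit at the same pixels as before, and the robot is clear, so I'm handing in.

```bash
python3 -c "
from workcell import bot
print(bot.job_done())"
```

```text
the job is handed in; nothing more can be done
None
```

The dial is turned clockwise by exactly four clicks and the heater rocker is on. I handed the job in at about 12.5 s, with the arm clear of everything.

- **Dial:** I pushed the bar with the shut fingertips, one click at a time and with a look after each. It went from click 1 (about 60° left of the hotplate's x) to click 5 (about 20° right). After I backed off, its white line matched the predicted click-5 mark and covered tick 5.
- **Rocker:** I then pressed the far end until it reached its stop, at about 12 N. The final pictures show the far end down and the near end up.
- **Bystanders:** As far as I can tell by eye, the hotplate, slides, moulds and forceps sit at the same pixels as in the first pictures.

No check failed or disagreed. The rocker's position was judged only from the pictures and the press force.

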